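Wedge the sprung catch and free the honing stone

ROBOT

A 6-joint arm with a two-finger parallel gripper is mounted at the origin on the work surface. World frame = base frame: x ahead of the robot, y to its left, z up, the work surface at z = 0. Lengths are in m, angles in rad, forces in N, time in s.
With the tool pointing down it reaches from about 0.4 to 0.825 m from the base axis. Payload 7 kg.
Tool frame: the origin (TCP) lies on the centre line of the jaws, within the pads' length; the fingertips stand 11 mm ahead of it and the grasp point (between the pads) lies 8 mm behind it (bot.tip_reach is the z of the fingertips in the tool frame, in m); z points along the fingers, y is the line along which they close (so a half turn about z gives the same grasp; the last joint's range is limited). The gripper opens to 85 mm and grips with 20 to 120 N. Pads are 22 mm wide; open, the fingers measure 114 mm over their backs; the gripper's body (76 mm by 85 mm) begins 54 mm behind the grasp point. The pads swing forward as they close: fully open they stand 13 mm farther back than shut.
Start: joints at [-0.974, 0.359, 0.012, 0, -1.224, -0.288], TCP at [0.205, -0.643, 0.242] pointing down, gripper open.
Joint ranges: [-3.07, 3.07], [-1.43, 2.12], [-1.02, 1.25], [-3.03, 1.67], [-3.05, -0], [-3.03, 3.03]. Speed limits (rad/s): [2.39, 2.39, 3.01, 3.14, 3.14, 3.14].

INTERFACE

Orientations are given as a unit quaternion [w, x, y, z].
In Python, from workcell import bot gives the robot as it stands.
- The arm moves only by the shell command python3 -m jog 'ROWS'. ROWS is a JSON object of lists of equal length, an entry for each row: "translation": the shift along the tool's x, y, z in mm, a list of three; "dr": the turn, a rotation vector about the tool's x, y, z in units of 10 degrees (1.0 is 10 degrees), a list of three; "grip": the finger opening in mm, from 0 to 85.4. A call has 1 to 20 rows; each row is the pose to reach, as a shift and turn from the pose commanded when the call began, along the tool's axes at that moment; what a row does not reach only later rows make up. A row lasts 1/8 s, in which the tool goes at most 62.5 mm and 10.7 degrees, less where a joint would pass 70% of its speed; a pose out of reach is approached as far as the arm can. A call with a gripper value outside its range is refused whole. The fingers move at their own pace and stop on an object; the grip force is fixed at half the most. Time passes only in rows, so rows that repeat a pose let the fingers close. It gives the time, the measured TCP pose, the force, the opening and the grip force at its end, in the units of the state.
- bot.get_state(): the state, without advancing time (a new reading comes with each control period).
- bot.get_image(name): name is "side" or "top" or "wrist"; returns (picture, depth): 400x640x3 uint8, blue, green, red; 400x640 float32, m along the optical axis (not along the pixel's ray), 0 where there is no reading.
- bot.camera_info(name): a dict with "fx", "fy", "cx", "cy" (pixels), "xyz" and "orientation" of the camera in the world. Camera axes: x right, y down, z forward; pixel columns grow to the right and rows downward; lengths in m; the calibration is good to about 2 mm. The wrist camera is an equidistant fisheye: a pixel r from the principal point sees the ray r / f radians off the axis. A picture is of the moment at which its call begins: read the wrist's pose just before it. camera_info takes no time and is no camera call; for the wrist camera it gives the pose at the moment of the call.
- bot.job_done(): hands the job in; it is judged then, once.
The state is a dict: "clock": time; "qpos": joint angles; "joint_velocities": joint speeds; "effort": joint torques, N m; "tool_pos": TCP position; "ee_rot": TCP orientation; "wrist_force": force on the tool from outside, world axes, zero at the start; "wrist_torque": the same for the moment, N m; "finger_gap": finger opening in m; "grasp_force": force on a finger pad.
Only numpy, scipy, OpenCV 4.12 (cv2) and the standard library are available. Lean on these libraries where they do the work, as an engineer would, in place of code of your own. Each camera call takes 0.05 s, during which the arm holds its last target. There are 200 camera calls.

TASK

The honing stone is held down in its bench holder by a sprung catch that snaps back as soon as it is let go. Take the wooden wedge and push it, narrow end down, into the gap between the holder's grey block and the steel plate behind it so that it keeps the catch drawn back by itself; only then lift out the stone and lay it gently and flat inside the shallow wooden tray (no dropping). Leave the wedge standing in the gap, holding the catch open.

Things in the scene. Friction and masses are not known exactly. Their poses are not given: they have to be found in the camera images.
- wedge: Wooden wedge standing on the bench, narrow end down: 40 (x) x 30 (y) x 100 mm tall, 80 g; its lowest 20 mm taper on both 40 mm wide faces to 18 mm thick at the foot, straight above. Origin: centre of the foot. Not wanted: a square block (48 x 48 x 75) and a dowel stub (42 across, 85 tall) of like wood, standing about 100 mm apart in a row with it, any order, on the near left.
- stone: Grey honing stone, 50 (x) x 140 (y) x 28 mm, 0.3 to 0.55 kg, lying on the holder's base (top 18 mm above the bench). Origin: centre of its underside. The catch's lip hangs over the last 10 mm of its +y end; end guides 10 mm high leave its middle 60 mm free on both sides, down to the base. A smaller loose stone on the bench is not wanted.
- gap (a point): Where the wedge's foot goes: on the holder's base top, 18 mm above the bench; z up, y along the holder away from the stone. Lower the wedge straight down here, its x along this x within 10 deg. Grey block: face at y -19 mm, top 52 mm above here. It takes up to about 10 N; the wedge may then settle 4 mm towards the block. Rods along y at x = -36 and +36 mm, 16 mm high, leave 64 mm.
- catch (a joint): Sprung steel catch (lip, two rods, plate 34 mm wide): 0 = shut, in m drawn back along the gap's +y, at most 0.032. Spring 2.5 to 5 N. 0.010 clears the stone; wedge fully in gives 0.016. Shut, the plate's face is at y -5 mm from the gap point (14 mm from the block) up to 32 mm above it, then leans away 31 deg to y +19 at 72 mm: a mouth that the wedge's foot pushes open.
- tray: Shallow fixed wooden tray on the near right of the bench: 102 (x) x 192 (y) mm outside, 90 x 180 mm inside, rim 12 mm above the bench, floor 6 mm above the bench. Origin: centre of its underside.
Mind the look-alikes: they are no part of the job. What is shaped like the stone but orange or red is not meant.

How it is judged:
On the way, in this order (a step that is already met when the one before it is completed fails the run):
1. the wedge, let go, stands in the gap and keeps the catch drawn back by more than 12 mm, with the stone still in the holder (value of joint catch above 0.012 m and horizontal distance between wedge and gap below 0.025 m and angle between wedge's own z axis and vertical below 0.25 rad and contact force between the fingers and wedge below 0.2 N and z of stone in the frame of gap below 0.01 m and distance between stone and gap between 0.15 and 0.185 m), for 0.2 s.
2. the stone is lifted clear of the holder (its underside 30 mm above the base) while the wedge keeps the catch drawn back (z of stone in the frame of gap above 0.03 m and value of joint catch above 0.012 m).
At the end, for the whole second after the job is handed in: The stone lies flat (within 3 degrees) and still on the floor of the tray, inside the rim, its centre within 35 mm of the tray's centre; the wedge still stands in the gap (within 25 mm of the gap point, tilted less than 14 degrees) and keeps the catch drawn back by more than 12 mm (z of stone in the frame of tray between 0 and 0.012 m and horizontal distance between stone and tray below 0.035 m and angle between stone's own z axis and vertical below 0.06 rad and linear speed of stone below 0.02 m/s and value of joint catch above 0.012 m and horizontal distance between wedge and gap below 0.025 m and angle between wedge's own z axis and vertical below 0.25 rad); the robot touches nothing.
It fails at once if the stone is dropped: out of the fingers it moves faster than 0.8 m/s (a free fall of over 30 mm) (contact force between the fingers and stone below 0.1 N and linear speed of stone above 0.8 m/s).
It also fails if it takes over 59 s, if anything falls off the work surface, if the arm or the gripper's body presses on something with over 40 N, if the wrist force passes 120 N, or if a joint passes its speed limit or range.

## Working session

There is one attempt and no reset: what is moved stays moved. The work goes in short steps, Python scripts to look and compute and a shell command to move; the robot and the scene stay as the last step left them, time stands still between calls to the robot, and variables do not carry over. Pictures are saved under pics/ and viewed, at most 10 in all, crops included, and the job is handed in when it is done.

```bash
mkdir -p pics; cat > h.py <<'E'
import numpy as np, cv2
from scipy.spatial.transform import Rotation as R
from workcell import bot
def rot(q): return R.from_quat([q[1],q[2],q[3],q[0]])
def snap(n):
    im,d=bot.get_image(n); np.save(f'pics/{n}_d.npy',d); cv2.imwrite(f'pics/{n}_raw.png',im); return im,d
def P(n,u,v,d=None,ci=None,z=None):
    ci=ci or bot.camera_info(n); r=np.array([(u-ci['cx'])/ci['fx'],(v-ci['cy'])/ci['fy'],1.])
    w=rot(ci['orientation']).apply(r); o=np.array(ci['xyz'])
    return o+w*((z-o[2])/w[2] if z is not None else d)
def cloud(n,d):
    ci=bot.camera_info(n); v,u=np.mgrid[:400,:640]
    r=np.stack([(u-ci['cx'])/ci['fx']*d,(v-ci['cy'])/ci['fy']*d,d],-1)
    return rot(ci['orientation']).apply(r.reshape(-1,3)).reshape(400,640,3)+ci['xyz']
E
python3 - <<'E'
from h import *
for n in('top','side'):
    im,d=snap(n); print(n,bot.camera_info(n)); 
    cv2.imwrite(f'pics/{n}1.png',cv2.resize(im,(800,500)))
print(bot.get_state()['clock'],bot.tip_reach,bot.get_state()['ee_rot'])
E
```

```text
top {'fx': 408.2450731777435, 'fy': 408.2450731777435, 'cx': 323.55742042234544, 'cy': 202.05522188388107, 'xyz': array([ 0.35714055, -0.06030215,  0.97607837]), 'orientation': array([-0.04295907,  0.70910284, -0.70240111,  0.04427594])}
side {'fx': 402.4074645323293, 'fy': 402.4074645323293, 'cx': 320.0486033670686, 'cy': 208.31593438180045, 'xyz': array([0.12322034, 0.65864182, 0.7434054 ]), 'orientation': array([ 0.08387099, -0.20748297,  0.88671885, -0.40453202])}
0.1 0.011 [-1.88369525e-04 -1.53749939e-01  9.88109507e-01  7.22874761e-04]
```

View pics/top1.png

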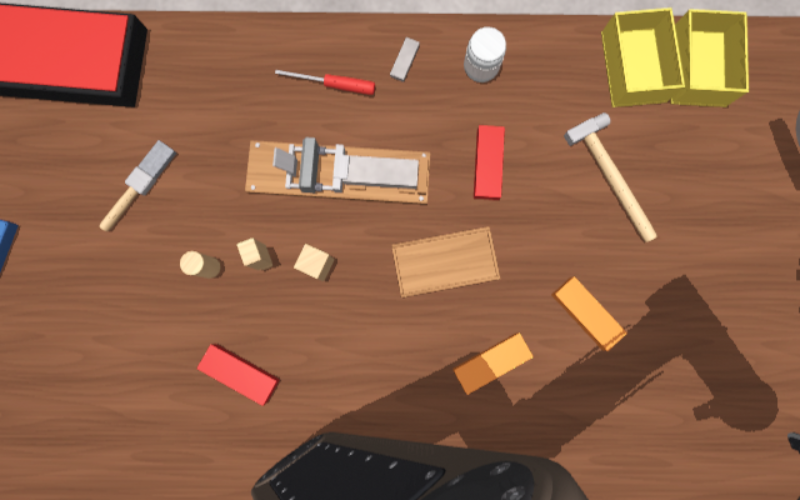

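View pics/side1.png

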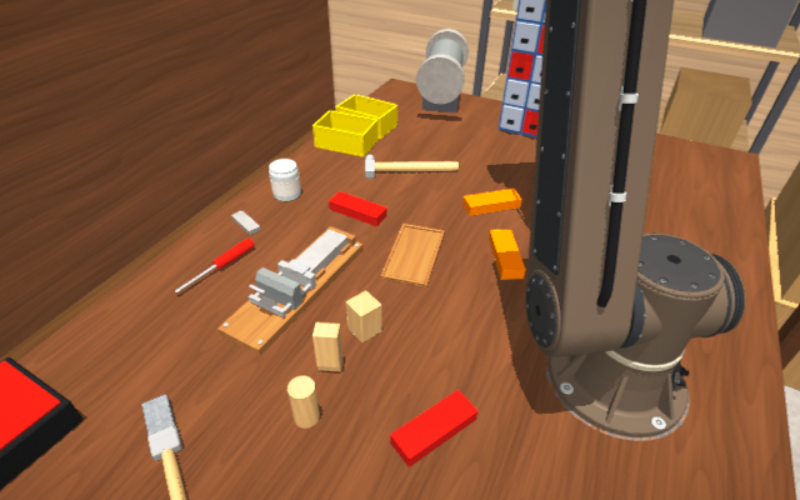

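Top view (800x500): dowel stub at (193,264), narrower tapered piece at (252,252), square block at (313,260). The middle one fits the wedge: its top is oblong and in the side view, at (327,345), it is tall with a tapering foot. The holder runs from (247,165) to (430,180), with the grey block at (309,163), the plate at (285,160) and the stone at (382,171). The tray is at (446,262). I'll confirm in one crop.

```bash
python3 - <<'E'
from h import *
im=cv2.imread('pics/top_raw.png')
a=cv2.resize(im[100:245,130:350],None,fx=3.6,fy=3.6,interpolation=cv2.INTER_CUBIC)
cv2.imwrite('pics/c1.png',a)
d=np.load('pics/top_d.npy'); c=cloud('top',d); z=c[...,2]
def rep(nm,m):
    pts=c[m][:,:2]; rc=cv2.minAreaRect((pts*1000).astype(np.float32)); print(nm,m.sum(),np.round(rc[0],1),np.round(rc[1],1),round(rc[2],1),'z',np.median(z[m]).round(4))
    print('   ',cv2.boxPoints(rc).round(0).tolist())
m0=np.zeros_like(z,bool)
def box(u0,u1,v0,v1): m=m0.copy(); m[v0:v1,u0:u1]=True; return m
for nm,b,lo,hi in [('dowel',(140,180,190,230),.08,.1),('wedge',(180,225,180,225),.09,.12),('block',(228,275,190,230),.067,.09),
  ('stone',(278,338,118,155),.04,.055),('tray',(310,405,175,240),.003,.03),('base',(190,350,105,170),.012,.1),('greyblk',(232,262,100,160),.062,.08)]:
    rep(nm,box(*b)&(z>lo)&(z<hi))
print('bench',np.median(z[250:270,60:140]))
E
```

```text
dowel 289 [444.8 312.2] [39.6 41.4] 0.8 z 0.0853
    [[425.0, 333.0], [425.0, 291.0], [465.0, 292.0], [464.0, 333.0]]
wedge 284 [464.5 208.2] [40.3 30.3] 21.9 z 0.1002
    [[440.0, 215.0], [451.0, 187.0], [489.0, 202.0], [477.0, 230.0]]
block 471 [452.  104.6] [47.9 48. ] 65.5 z 0.0755
    [[420.0, 93.0], [464.0, 73.0], [484.0, 116.0], [440.0, 136.0]]
stone 1209 [624.3 -22.6] [138.7  60.3] 89.8 z 0.0463
    [[594.0, -92.0], [654.0, -92.0], [655.0, 47.0], [594.0, 47.0]]
tray 3587 [ 467.4 -142.5] [154.5 227.1] 0.5 z 0.0069
    [[389.0, -30.0], [391.0, -257.0], [546.0, -255.0], [544.0, -28.0]]
base 5993 [631.6  69.3] [350.9 102.2] 86.8 z 0.0277
    [[571.0, -103.0], [673.0, -109.0], [692.0, 242.0], [590.0, 247.0]]
greyblk 373 [634.5 119.6] [23.1 92.8] 87.4 z 0.0701
    [[588.0, 110.0], [680.0, 106.0], [681.0, 129.0], [589.0, 133.0]]
bench 0.000650009410861796
```

View pics/c1.png

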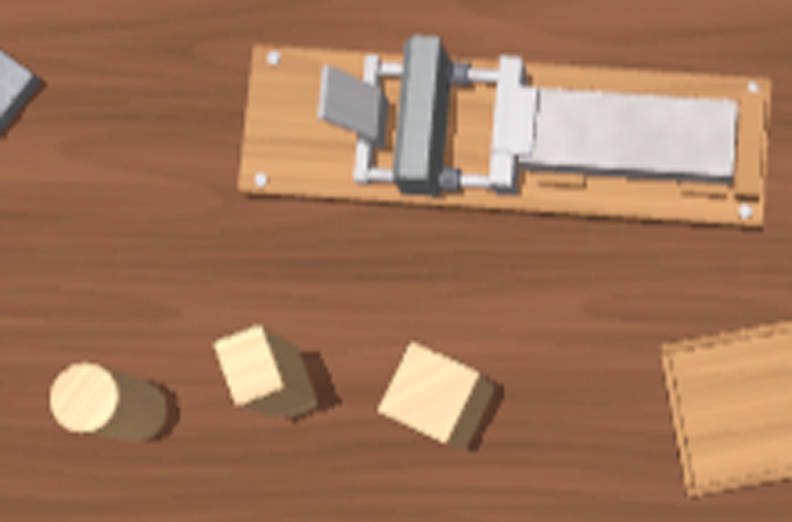

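Confirmed: the middle piece is the wedge (40 x 30 top, z 0.100). Next I'll refine the gap, stone and tray.

```bash
python3 - <<'E'
from h import *
d=np.load('pics/top_d.npy'); c=cloud('top',d); z=c[...,2]
im=cv2.imread('pics/top_raw.png'); hsv=cv2.cvtColor(im,cv2.COLOR_BGR2HSV)
def box(u0,u1,v0,v1): m=np.zeros_like(z,bool); m[v0:v1,u0:u1]=True; return m
def rep(nm,m):
    k=cv2.connectedComponentsWithStats(m.astype(np.uint8)); i=1+np.argmax(k[2][1:,4]); m=k[1]==i
    rc=cv2.minAreaRect((c[m][:,:2]*1000).astype(np.float32)); print(nm,m.sum(),np.round(rc[0],1),np.round(rc[1],1),round(rc[2],1),'z',np.median(z[m]).round(4),cv2.boxPoints(rc).round(0).tolist())
# tray: corners of the rim in raw pixels
tc=np.array([P('top',u/1.25,v/1.25,z=.012) for u,v in[(392,245),(490,228),(499,279),(402,297)]]); print('tray',tc.round(4).tolist(),tc.mean(0),[np.linalg.norm(tc[i]-tc[i-1]).round(3) for i in range(4)])
rep('traydepth',box(308,405,178,242)&(z>.0045)&(z<.02)&(hsv[...,2]>150))
# base corners in crop
bc=np.array([P('top',130+u/3.6,100+v/3.6,z=.018) for u,v in[(253,46),(770,77),(764,228),(239,194)]]); print('base',bc.round(4).tolist(),bc.mean(0))
rep('stone',box(277,340,118,155)&(z>.042)&(z<.05)&(hsv[...,1]<60))
rep('grey',box(232,262,100,160)&(z>.066)&(z<.074))
rep('lip',box(262,285,100,160)&(z>.045)&(z<.07))
for zz in(.03,.045,.06,.075,.085):
    m=box(210,242,110,145)&(abs(z-zz)<.006)&(hsv[...,1]<60); print(zz,m.sum(),c[m].mean(0).round(4) if m.any() else '', (c[m].min(0).round(3),c[m].max(0).round(3)) if m.any() else '')
E
```

```text
tray [[0.4911, -0.0377, 0.012], [0.5258, -0.225, 0.012], [0.4281, -0.2409, 0.012], [0.3924, -0.0577, 0.012]] [ 0.45934279 -0.14033216  0.012     ] [np.float64(0.101), np.float64(0.191), np.float64(0.099), np.float64(0.187)]
traydepth 3086 [ 462.1 -140.3] [104.6 194.6] 11.2 z 0.0073 [[392.0, -55.0], [430.0, -246.0], [532.0, -226.0], [494.0, -35.0]]
base [[0.6916, 0.2399, 0.018], [0.6736, -0.109, 0.018], [0.5698, -0.1053, 0.018], [0.5895, 0.2445, 0.018]] [0.63112764 0.06753134 0.018     ]
stone 1156 [626.6 -18.3] [131.3  50.7] 86.6 z 0.0464 [[597.0, -82.0], [648.0, -85.0], [656.0, 46.0], [605.0, 49.0]]
grey 330 [633.9 118.2] [20.1 91.4] 86.4 z 0.0703 [[588.0, 111.0], [679.0, 105.0], [680.0, 125.0], [589.0, 131.0]]
lip 433 [630.7  51.4] [41.2 84. ] 86.4 z 0.0534 [[587.0, 33.0], [671.0, 28.0], [674.0, 69.0], [590.0, 75.0]]
0.03 55 [0.6509 0.1496 0.0322] (array([0.61 , 0.137, 0.025]), array([0.679, 0.161, 0.036]))
0.045 37 [0.6408 0.1511 0.0449] (array([0.611, 0.147, 0.039]), array([0.677, 0.162, 0.051]))
0.06 96 [0.6338 0.1471 0.0602] (array([0.602, 0.129, 0.054]), array([0.659, 0.159, 0.066]))
0.075 67 [0.6353 0.1606 0.0748] (array([0.6  , 0.127, 0.069]), array([0.654, 0.168, 0.081]))
0.085 84 [0.6381 0.1692 0.0854] (array([0.621, 0.162, 0.079]), array([0.654, 0.176, 0.091]))
```

```bash
cat >> h.py <<'E'
def go(p,yawy,s=None):
    "shift (mm) and turn (10 deg) in tool axes to TCP p, tool y at world angle yawy (deg), pointing down"
    s=s or bot.get_state(); r0=rot(s['ee_rot']); a=np.radians(yawy); y=np.array([np.cos(a),np.sin(a),0]); zz=np.array([0,0,-1.])
    r1=R.from_matrix(np.stack([np.cross(y,zz),y,zz],1))
    t=r0.inv().apply(np.array(p)-s['tool_pos'])*1000; dr=np.degrees((r0.inv()*r1).as_rotvec())/10
    print('t',t.round(1).tolist(),'dr',dr.round(3).tolist())
E
python3 -c "
from h import *
go([.61,.09,.32],176.7)"
```

```text
t [-608.5, 575.1, -77.8] dr [0.008, 0.004, -6.901]
```

```bash
python3 -m jog '{"translation":[[0,0,-78],[-608,575,-78],[-608,575,-78],[-608,575,-78],[-608,575,-78],[-608,575,-78],[-608,575,-78],[-608,575,-78],[-608,575,-78],[-608,575,-78],[-608,575,-78],[-608,575,-78],[-608,575,-78],[-608,575,-78],[-608,575,-78],[-608,575,-78],[-608,575,-78],[-608,575,-78],[-608,575,-78],[-608,575,-78]],"dr":[[0,0,0],[0,0,-6.9],[0,0,-6.9],[0,0,-6.9],[0,0,-6.9],[0,0,-6.9],[0,0,-6.9],[0,0,-6.9],[0,0,-6.9],[0,0,-6.9],[0,0,-6.9],[0,0,-6.9],[0,0,-6.9],[0,0,-6.9],[0,0,-6.9],[0,0,-6.9],[0,0,-6.9],[0,0,-6.9],[0,0,-6.9],[0,0,-6.9]],"grip":[85,85,85,85,85,85,85,85,85,85,85,85,85,85,85,85,85,85,85,85]}'
python3 - <<'E'
from h import *
import json
ci=bot.camera_info('wrist'); im,d=snap('wrist'); print(ci,bot.get_state()['qpos'])
json.dump({k:(v.tolist() if hasattr(v,'tolist') else v) for k,v in ci.items()},open('pics/wci.json','w'))
cv2.imwrite('pics/w1.png',cv2.resize(im,(800,500)))
E
```

```text
clock: 2.6
tool_pos: [0.6095, 0.089, 0.3206]
ee_rot: [0.0, -0.686, 0.727, -0.0]
wrist_force: [-1.0, 0.5, -0.8]
finger_gap: 0.0848
grasp_force: 0.0
{'fx': 309.70691628693146, 'fy': 309.70691628693146, 'cx': 317.3909664336004, 'cy': 204.11271083541212, 'xyz': array([0.60586389, 0.01938773, 0.45189874]), 'orientation': array([0.00489677, 0.02908093, 0.9896752 , 0.14026165])} [ 4.61839867e-01  2.23174744e-01 -9.25395558e-05  7.92680877e-06
 -1.34719553e+00 -5.20044147e-01]
```

View pics/w1.png

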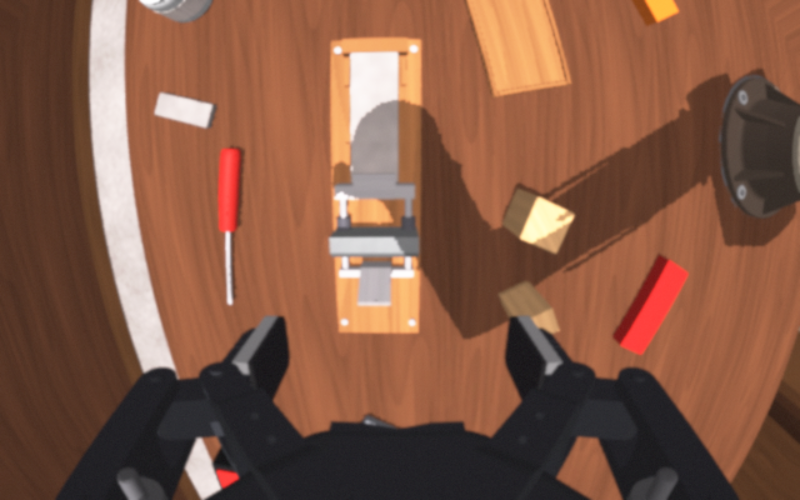

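The wrist view shows the holder upright in the frame: stone (373,115), grey block (374,243), leaning plate (374,287). The fingers are clear of the scene. I'll measure the holder from this depth image.

```bash
cat >> h.py <<'E'
def wcloud(d,ci):
    v,u=np.mgrid[:400,:640]; x=(u-ci['cx'])/ci['fx']; y=(v-ci['cy'])/ci['fy']; th=np.hypot(x,y)+1e-9
    k=np.tan(np.minimum(th,1.4))/th; r=np.stack([x*k*d,y*k*d,d],-1)
    return rot(ci['orientation']).apply(r.reshape(-1,3)).reshape(400,640,3)+ci['xyz']
E
python3 - <<'E'
from h import *
import json
ci=json.load(open('pics/wci.json')); c=wcloud(np.load('pics/wrist_d.npy'),ci); z=c[...,2]
hsv=cv2.cvtColor(cv2.imread('pics/wrist_raw.png'),cv2.COLOR_BGR2HSV)
def box(u0,u1,v0,v1): m=np.zeros_like(z,bool); m[int(v0/1.25):int(v1/1.25),int(u0/1.25):int(u1/1.25)]=True; return m
def rep(nm,m):
    k=cv2.connectedComponentsWithStats(m.astype(np.uint8)); i=1+np.argmax(k[2][1:,4]); m=k[1]==i
    rc=cv2.minAreaRect((c[m][:,:2]*1000).astype(np.float32)); print(nm,m.sum(),np.round(rc[0],1),np.round(rc[1],1),round(rc[2],1),'z',np.median(z[m]).round(4),cv2.boxPoints(rc).round(0).tolist())
rep('grey',box(320,430,220,265)&(z>.066)&(z<.076))
rep('stone',box(340,410,40,185)&(z>.042)&(z<.05)&(hsv[...,1]<70))
rep('base',box(320,430,30,340)&(z>.011))
rep('wedge',box(490,560,275,340)&(z>.094)&(z<.106)); rep('block',box(490,580,180,260)&(z>.069)&(z<.08))
print('bench',np.median(z[250:270,240:260]))
# profile along holder axis, centre strip
o=np.array([.635,.148]); a=np.radians(-3.3); ex=np.array([np.cos(a),np.sin(a)]); ey=np.array([-ex[1],ex[0]])
q=c[...,:2]-o; X=q@ex*1000; Y=q@ey*1000
m=(abs(X)<10)&(z>.012)&(abs(Y)<50)&box(320,430,200,335); o=np.argsort(Y[m]); print([(round(float(b)),round(float(h)*1000)) for b,h in zip(Y[m][o],z[m][o])][::6])
m=(z>.055)&(Y>3)&(Y<45)&box(320,430,200,335); print('plate X',X[m].min(),X[m].max())
m=(z>.066)&(z<.075)&(abs(Y+29)<14)&box(320,430,200,335); print('block X',X[m].min(),X[m].max(),'Y',np.percentile(Y[m],[1,99]))
E
```

```text
grey 978 [636.8 117.4] [17.5 91.8] 86.4 z 0.0697 [[590.0, 112.0], [682.0, 106.0], [683.0, 123.0], [592.0, 129.0]]
stone 3773 [628.6 -13.5] [139.6  49.5] 86.6 z 0.0457 [[600.0, -82.0], [649.0, -85.0], [657.0, 55.0], [608.0, 58.0]]
base 16474 [633.7  69.3] [349.3 100.6] 86.6 z 0.036 [[573.0, -102.0], [674.0, -108.0], [694.0, 241.0], [594.0, 247.0]]
wedge 292 [458.8 205.9] [25.2 31.3] 24.0 z 0.0992 [[441.0, 215.0], [454.0, 186.0], [477.0, 197.0], [464.0, 225.0]]
block 1222 [454.3 105.3] [49.1 49.5] 64.9 z 0.0744 [[421.0, 94.0], [466.0, 73.0], [487.0, 117.0], [442.0, 138.0]]
bench -0.00020389096192485745
[(-49, 19), (-49, 18), (-49, 17), (-48, 18), (-48, 17), (-46, 18), (-46, 18), (-45, 20), (-45, 17), (-45, 17), (-43, 18), (-43, 17), (-42, 19), (-42, 18), (-41, 19), (-40, 17), (-40, 17), (-40, 21), (-40, 53), (-39, 52), (-39, 46), (-39, 51), (-39, 38), (-39, 38), (-39, 37), (-39, 37), (-39, 67), (-39, 66), (-39, 30), (-39, 23), (-38, 29), (-38, 54), (-38, 29), (-38, 70), (-38, 53), (-38, 21), (-38, 21), (-38, 58), (-38, 52), (-38, 20), (-38, 69), (-37, 71), (-37, 70), (-36, 68), (-36, 7
[... 715 characters left out ...]
 59), (8, 62), (8, 61), (8, 64), (8, 63), (9, 63), (9, 61), (9, 65), (10, 67), (10, 67), (11, 66), (11, 67), (12, 67), (12, 70), (12, 69), (12, 68), (13, 71), (13, 71), (14, 73), (14, 72), (14, 71), (14, 74), (15, 74), (15, 73), (15, 76), (15, 75), (16, 74), (16, 76), (17, 79), (17, 74), (17, 78), (18, 77), (18, 80), (18, 79), (19, 81), (19, 81), (19, 84), (20, 82), (20, 81), (20, 84), (21, 82), (21, 85), (21, 85), (22, 84), (22, 86), (22, 89), (23, 85), (23, 88), (23, 87), (23, 90), (24, 89), (25, 89), (25, 89), (26, 88), (26, 89), (27, 88), (28, 89), (28, 87), (29, 86)]
plate X -14.06587842714922 20.316665448636105
block X -42.28635830455803 49.499781298280254 Y [-38.90206499 -22.00831178]
```

```bash
python3 -c "
from h import *
go([.466,.2085,.2],201.9)"
```

```text
t [-110.8, 150.2, 120.5] dr [-0.002, 0.001, -2.523]
```

```bash
python3 -m jog '{"translation":[[-111,150,40],[-111,150,80],[-111,150,120],[-111,150,120],[-111,150,120],[-111,150,120],[-111,150,120],[-111,150,120]],"dr":[[0,0,-2.52],[0,0,-2.52],[0,0,-2.52],[0,0,-2.52],[0,0,-2.52],[0,0,-2.52],[0,0,-2.52],[0,0,-2.52]],"grip":[85,85,85,85,85,85,85,85]}'
python3 - <<'E'
from h import *
ci=bot.camera_info('wrist'); s=bot.get_state(); im,d=snap('wrist'); c=wcloud(d,ci); z=c[...,2]
m=(z>.092)&(z<.107)&(np.hypot(c[...,0]-.466,c[...,1]-.2085)<.035)
rc=cv2.minAreaRect((c[m][:,:2]*1000).astype(np.float32)); print(m.sum(),rc,cv2.boxPoints(rc).round(1).tolist())
m=(z>.005)&(z<.12)&(np.hypot(c[...,0]-.466,c[...,1]-.2085)<.04); print(m.sum(), c[m].min(0),c[m].max(0))
cv2.imwrite('pics/w2.png',im)
go([rc[0][0]/1000,rc[0][1]/1000,.075],201.9)
E
```

```text
clock: 3.65
tool_pos: [0.467, 0.2088, 0.2009]
ee_rot: [-0.001, 0.828, -0.56, 0.0]
wrist_force: [0.0, 0.1, -0.2]
finger_gap: 0.085
grasp_force: 0.0
1932 ((465.8592529296875, 208.8904266357422), (39.855995178222656, 30.6922664642334), 22.02277183532715) [[441.6000061035156, 215.60000610351562], [453.1000061035156, 187.1999969482422], [490.1000061035156, 202.10000610351562], [478.6000061035156, 230.60000610351562]]
2664 [0.44164418 0.18742684 0.0191931 ] [0.49029444 0.22978619 0.10220821]
t [-0.5, 1.0, 125.8] dr [-0.005, 0.002, -0.006]
```

View pics/w2.png

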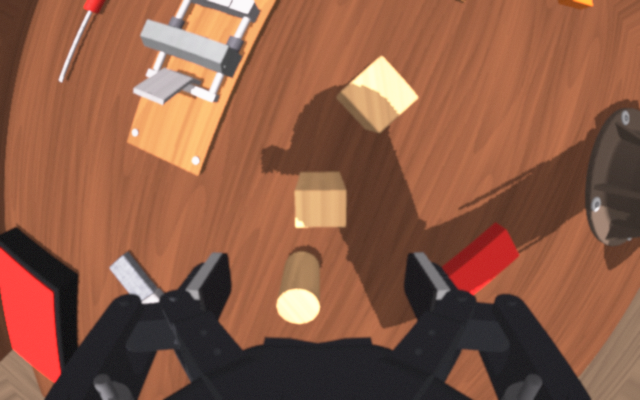

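The wedge is at (320,205), an oblong top between and ahead of the fingers; the dowel at (298,300) stays clear. Lowering and gripping.

```bash
python3 -m jog '{"translation":[[0,1,40],[0,1,80],[0,1,110],[0,1,126],[0,1,126],[0,1,126],[0,1,126],[0,1,126],[0,1,126],[0,1,126],[0,1,126],[0,1,126]],"dr":[[0,0,0],[0,0,0],[0,0,0],[0,0,0],[0,0,0],[0,0,0],[0,0,0],[0,0,0],[0,0,0],[0,0,0],[0,0,0],[0,0,0]],"grip":[85,85,85,85,85,30,30,30,30,30,30,30]}'
```

```text
clock: 5.2
tool_pos: [0.4658, 0.209, 0.0753]
ee_rot: [-0.001, 0.829, -0.56, 0.0]
wrist_force: [-1.3, -0.0, 6.5]
finger_gap: 0.0395
grasp_force: 60.0
```

```bash
python3 -m jog '{"translation":[[0,0,-30],[0,0,-80],[0,0,-130],[0,0,-130]],"dr":[[0,0,0],[0,0,0],[0,0,0],[0,0,0]],"grip":[30,30,30,30]}'; python3 -c "
from h import *
go([.6385,.1531,.19],176.6)"
```

```text
clock: 5.7
tool_pos: [0.4671, 0.2101, 0.2087]
ee_rot: [-0.004, 0.829, -0.56, 0.001]
wrist_force: [-0.4, 0.8, -1.5]
finger_gap: 0.0392
grasp_force: 60.7
t [116.9, -137.6, 19.4] dr [-0.041, 0.025, 2.532]
```

```bash
python3 -m jog '{"translation":[[40,-46,10],[80,-92,16],[117,-138,16],[117,-138,16],[117,-138,16],[117,-138,16],[117,-138,16],[117,-138,16]],"dr":[[0,0,1],[0,0,2],[0,0,2.53],[0,0,2.53],[0,0,2.53],[0,0,2.53],[0,0,2.53],[0,0,2.53]],"grip":[30,30,30,30,30,30,30,30]}'
python3 - <<'E'
from h import *
go([.6385,.1531,.19],176.6)
ci=bot.camera_info('wrist'); im,d=snap('wrist'); c=wcloud(d,ci)
cv2.imwrite('pics/w3.png',im); s=bot.get_state()
g=np.array([.6385,.1531]); a=np.radians(-3.4); ex=np.array([np.cos(a),np.sin(a)]); ey=np.array([-ex[1],ex[0]])
q=c[...,:2]-g; X=q@ex*1000; Y=q@ey*1000; Z=c[...,2]*1000
m=(abs(X)<28)&(abs(Y)<45)&(Z>118)&(Z<230)
for lo in range(112,232,8):
    k=(abs(X)<30)&(abs(Y)<30)&(Z>=lo)&(Z<lo+8)
    if k.sum()>5: print(lo,k.sum(),'X',np.percentile(X[k],[2,98]).round(1),'Y',np.percentile(Y[k],[2,50,98]).round(1))
print('tcp rel',[(s['tool_pos'][:2]-g)@e*1000 for e in(ex,ey)])
E
```

```text
clock: 6.7
tool_pos: [0.6366, 0.152, 0.1889]
ee_rot: [0.0, -0.686, 0.727, -0.0]
wrist_force: [0.2, 0.6, -1.8]
finger_gap: 0.039
grasp_force: 61.1
t [-1.2, -1.8, -1.1] dr [-0.004, 0.003, 0.005]
128 39 X [-19.8  16. ] Y [-15.7 -15.6 -15.2]
136 270 X [-20.8  17.3] Y [-16.2 -15.5 -15. ]
144 300 X [-20.5  17.7] Y [-16.2 -15.6 -15.1]
152 283 X [-20.3  17.3] Y [-16.  -15.6 -15. ]
160 361 X [-20.9  17.7] Y [-16.2 -15.6 -15. ]
168 421 X [-20.4  17.7] Y [-16.2 -15.6 -15.1]
176 506 X [-20.7  18.2] Y [-16.2 -15.6 -14.8]
184 761 X [-26.8  28.3] Y [-16.2 -15.5  -7.3]
192 921 X [-27.1  29. ] Y [-16.2 -15.4  -7.1]
200 1046 X [-27.3  28.9] Y [-16.2 -15.4  -7.1]
208 6898 X [-22.3  20.1] Y [-15.9  -4.1  13.5]
216 790 X [-28.3  28.8] Y [-13.9  -7.5   9. ]
224 714 X [-29.6  29.6] Y [-14.2 -12.5 -11.7]
tcp rel [np.float64(-1.7044958459577295), np.float64(-1.288657331900666)]
```

View pics/w3.png

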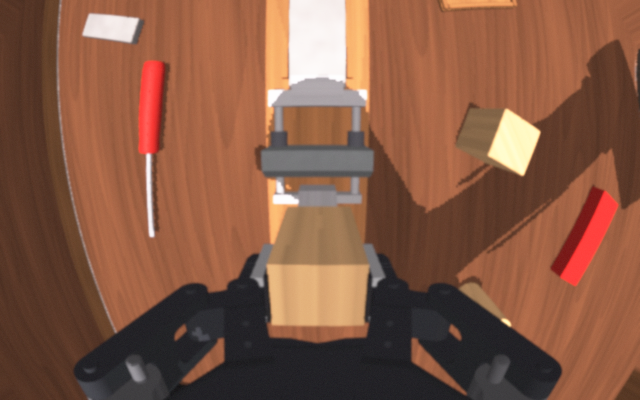

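The wedge hangs upright in the fingers over the mouth (centre about (-1.5,-0.6) mm from the gap). Correcting, then a slow descent.

```bash
python3 -m jog '{"translation":[[-1,-1.7,0],[-1,-1.7,10],[-1,-1.7,20],[-1,-1.7,27],[-1,-1.7,34],[-1,-1.7,41],[-1,-1.7,48],[-1,-1.7,48]],"dr":[[0,0,0],[0,0,0],[0,0,0],[0,0,0],[0,0,0],[0,0,0],[0,0,0],[0,0,0]],"grip":[30,30,30,30,30,30,30,30]}'
```

```text
clock: 7.75
tool_pos: [0.6388, 0.1519, 0.1399]
ee_rot: [-0.0, -0.686, 0.728, -0.0]
wrist_force: [1.1, -3.2, 0.0]
finger_gap: 0.0395
grasp_force: 61.1
```

```bash
python3 -m jog '{"translation":[[-1,0,7],[-1,0,14],[-1,0,20],[-1,0,26],[-1,0,32],[-1,0,38],[-1,0,42],[-1,0,42]],"dr":[[0,0,0],[0,0,0],[0,0,0],[0,0,0],[0,0,0],[0,0,0],[0,0,0],[0,0,0]],"grip":[30,30,30,30,30,30,30,30]}'
```

```text
clock: 8.75
tool_pos: [0.6382, 0.1526, 0.0972]
ee_rot: [-0.001, -0.686, 0.728, 0.0]
wrist_force: [1.1, -5.2, -1.9]
finger_gap: 0.0391
grasp_force: 61.0
```

```bash
python3 -m jog '{"translation":[[0,0,2],[0,0,3.5],[0,0,4],[0,0,4]],"dr":[[0,0,0],[0,0,0],[0,0,0],[0,0,0]],"grip":[30,30,30,30]}'
```

```text
clock: 9.25
tool_pos: [0.6382, 0.1527, 0.0937]
ee_rot: [-0.001, -0.686, 0.728, 0.0]
wrist_force: [0.3, -5.0, 1.3]
finger_gap: 0.0394
grasp_force: 61.3
```

```bash
python3 -m jog '{"translation":[[1,0,0],[2,0,0],[3,0,0.5],[3,0,0.5]],"dr":[[0,0,0],[0,0,0],[0,0,0],[0,0,0]],"grip":[30,30,30,30]}'
```

```text
clock: 9.75
tool_pos: [0.6381, 0.1499, 0.0934]
ee_rot: [-0.001, -0.686, 0.728, 0.0]
wrist_force: [-0.3, -5.1, 1.6]
finger_gap: 0.0394
grasp_force: 61.5
```

Still plate force only (about 5 N), with the block just out of touch. Opening now and waiting so that stage 1 registers, then straight up.

```bash
python3 -m jog '{"translation":[[0,0,0],[0,0,0],[0,0,0],[0,0,0],[0,0,0],[0,0,0],[0,0,0],[0,0,0],[0,0,-30],[0,0,-80],[0,0,-130],[0,0,-130],[0,0,-130]],"dr":[[0,0,0],[0,0,0],[0,0,0],[0,0,0],[0,0,0],[0,0,0],[0,0,0],[0,0,0],[0,0,0],[0,0,0],[0,0,0],[0,0,0],[0,0,0]],"grip":[50,60,75,75,75,75,75,75,75,75,75,75,75]}'
python3 - <<'E'
from h import *
ci=bot.camera_info('wrist'); im,d=snap('wrist'); c=wcloud(d,ci); cv2.imwrite('pics/w4.png',im)
g=np.array([.6385,.1531]); a=np.radians(-3.4); ex=np.array([np.cos(a),np.sin(a)]); ey=np.array([-ex[1],ex[0]])
q=c[...,:2]-g; X=q@ex*1000; Y=q@ey*1000; Z=c[...,2]*1000
for lo in(75,85,95,105,114):
    k=(abs(X)<30)&(abs(Y)<25)&(Z>=lo)&(Z<lo+8)
    if k.any(): print(lo,k.sum(),'X',np.percentile(X[k],[2,98]).round(1),'Y',np.percentile(Y[k],[2,50,98]).round(1),'Zmed',np.median(Z[k]))
m=(abs(X)<28)&(Y>-245)&(Y<-85)&(abs(Z-46)<4); rc=cv2.minAreaRect((c[m][:,:2]*1000).astype(np.float32)); print('stone',rc)
go([.6286,-.0135,.1],176.6)
E
```

```text
clock: 11.38
tool_pos: [0.6383, 0.1504, 0.2237]
ee_rot: [0.0, -0.686, 0.728, 0.0]
wrist_force: [-0.5, -0.1, -0.5]
finger_gap: 0.0749
grasp_force: 0.0
75 49 X [-18.9  19.4] Y [-18.4 -18.1 -17.9] Zmed 78.98733518028783
85 55 X [-18.1  18.6] Y [-18.5 -18.3 -18. ] Zmed 89.01509480744541
95 123 X [-18.7  19.4] Y [-18.7 -17.8 -17.4] Zmed 98.55368993662111
105 96 X [-17.9  19.7] Y [-18.2 -17.9 -17.6] Zmed 109.57850708186336
114 1919 X [-18.6  20.2] Y [-18.  -4.  12.] Zmed 118.0396946787624
stone ((629.4723510742188, 7.107978820800781), (99.16081237792969, 50.65802001953125), 86.754150390625)
t [164.0, -0.5, 122.9] dr [0.008, -0.002, -0.002]
```

View pics/w4.png

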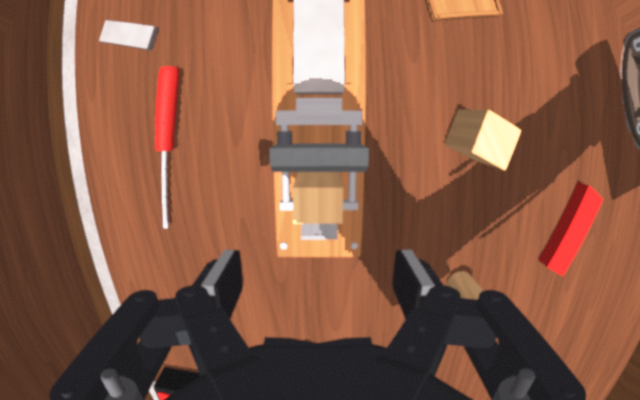

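Wedge stands upright and fully down (top z 118, front face on the block), and the lip at (318,115) is clear of the stone. On to the stone.

```bash
python3 -m jog '{"translation":[[55,0,20],[110,0,60],[164,-0.5,100],[164,-0.5,123],[164,-0.5,123],[164,-0.5,123]],"dr":[[0,0,0],[0,0,0],[0,0,0],[0,0,0],[0,0,0],[0,0,0]],"grip":[75,75,75,75,75,75]}'
python3 - <<'E'
from h import *
ci=bot.camera_info('wrist'); im,d=snap('wrist'); c=wcloud(d,ci); Z=c[...,2]
m=(np.hypot(c[...,0]-.6286,c[...,1]+.0135)<.085)&(abs(Z-.046)<.004)&(abs(c[...,0]-.628)<.034); rc=cv2.minAreaRect((c[m][:,:2]*1000).astype(np.float32)); print('stone',m.sum(),rc)
go([.6286,-.0135,.036],176.6)
E
```

```text
clock: 12.18
tool_pos: [0.6299, -0.0128, 0.1012]
ee_rot: [-0.0, -0.686, 0.728, -0.0]
wrist_force: [0.6, 0.6, -0.2]
finger_gap: 0.0751
grasp_force: 0.0
stone 15327 ((628.4044189453125, -10.2630615234375), (146.90194702148438, 50.74143600463867), 86.76758575439453)
t [1.1, 1.7, 65.8] dr [-0.008, 0.001, 0.006]
```

```bash
python3 -m jog '{"translation":[[0,1.3,20],[0,1.3,40],[0,1.3,55],[0,1.3,65],[0,1.3,65],[0,1.3,65],[0,1.3,65],[0,1.3,65],[0,1.3,65],[0,1.3,65],[0,1.3,65]],"dr":[[0,0,0],[0,0,0],[0,0,0],[0,0,0],[0,0,0],[0,0,0],[0,0,0],[0,0,0],[0,0,0],[0,0,0],[0,0,0]],"grip":[75,75,75,75,75,40,40,40,40,40,40]}'
```

```text
clock: 13.6
tool_pos: [0.6287, -0.0131, 0.0368]
ee_rot: [0.001, -0.686, 0.728, -0.0]
wrist_force: [-0.6, 1.5, 5.4]
finger_gap: 0.0487
grasp_force: 65.2
```

```bash
python3 -m jog '{"translation":[[0,0,-8],[0,0,-20],[0,0,-40],[0,0,-65],[0,0,-90],[0,0,-115],[0,0,-120],[0,0,-120],[0,0,-120]],"dr":[[0,0,0],[0,0,0],[0,0,0],[0,0,0],[0,0,0],[0,0,0],[0,0,0],[0,0,0],[0,0,0]],"grip":[40,40,40,40,40,40,40,40,40]}'
python3 - <<'E'
from h import *
ci=bot.camera_info('wrist'); im,d=snap('wrist'); c=wcloud(d,ci); s=bot.get_state(); q=c-s['tool_pos']
cv2.imwrite('pics/w5.png',im)
# tray from depth here + wedge
m=(c[...,2]>.004)&(c[...,2]<.016)&(abs(c[...,0]-.461)<.07)&(abs(c[...,1]+.14)<.12)
hsv=cv2.cvtColor(im,cv2.COLOR_BGR2HSV); k=cv2.connectedComponentsWithStats(m.astype(np.uint8)); i=1+np.argmax(k[2][1:,4]); print(k[2][i],cv2.minAreaRect((c[k[1]==i][:,:2]*1000).astype(np.float32)))
# stone in hand
m=(np.hypot(q[...,0],q[...,1])<.085)&(q[...,2]<.025)&(q[...,2]>-.008); A=np.c_[c[m][:,:2]-c[m][:,:2].mean(0),np.ones(m.sum())]; print('stone',m.sum(),cv2.minAreaRect((c[m][:,:2]*1000).astype(np.float32)),'slope',np.linalg.lstsq(A,c[m][:,2],rcond=None)[0])
m=np.hypot(c[...,0]-.6385,c[...,1]-.15)<.012; print('wedge top',m.sum())
im,d=snap('top'); c=cloud('top',d); m=(c[...,2]>.105)&(c[...,2]<.13)&(np.hypot(c[...,0]-.637,c[...,1]-.15)<.03); print('wedge top cam',m.sum(),c[m].mean(0) if m.any() else '')
go([.462,-.14,.12],191.2)
E
```

```text
clock: 14.72
tool_pos: [0.6272, -0.0134, 0.1544]
ee_rot: [-0.001, -0.686, 0.728, 0.001]
wrist_force: [0.0, -0.5, -5.4]
finger_gap: 0.0491
grasp_force: 64.0
[  415     0   121   165 13401] ((459.01678466796875, -124.88505554199219), (103.26001739501953, 164.566162109375), 11.156169891357422)
stone 27338 ((626.9144897460938, -28.731956481933594), (111.12642669677734, 76.63019561767578), 86.6003189086914) slope [-0.00058494  0.00813646  0.1635844 ]
wedge top 0
wedge top cam 302 [0.63582585 0.14852163 0.11750084]
t [136.3, 157.6, 35.0] dr [0.011, -0.001, -1.461]
```

View pics/w5.png

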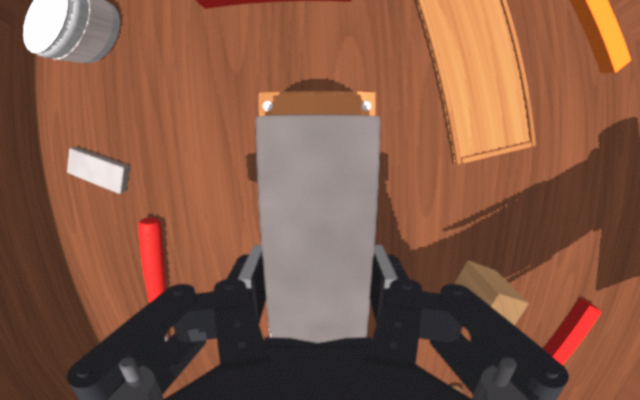

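The stone hangs level in the fingers, and the wedge is still in place. Carrying it to the tray.

```bash
python3 -m jog '{"translation":[[20,22,0],[45,52,5],[80,92,10],[110,127,20],[136,157,30],[136,157.5,35],[136,157.5,35],[136,157.5,35],[136,157.5,35]],"dr":[[0,0,-0.2],[0,0,-0.6],[0,0,-1],[0,0,-1.3],[0,0,-1.46],[0,0,-1.46],[0,0,-1.46],[0,0,-1.46],[0,0,-1.46]],"grip":[40,40,40,40,40,40,40,40,40]}'
python3 - <<'E'
from h import *
ci=bot.camera_info('wrist'); im,d=snap('wrist'); c=wcloud(d,ci); im2,d2=snap('top')
for n,cc in(('w',c),('t',cloud('top',d2))):
    m=(cc[...,2]>.0035)&(cc[...,2]<.016)&(abs(cc[...,0]-.461)<.07)&(abs(cc[...,1]+.14)<.12)
    k=cv2.connectedComponentsWithStats(m.astype(np.uint8)); i=1+np.argmax(k[2][1:,4]); print(n,cv2.minAreaRect((cc[k[1]==i][:,:2]*1000).astype(np.float32)),np.median(cc[k[1]==i][:,2]))
go([.462,-.14,.03],191.2)
E
```

```text
clock: 15.95
tool_pos: [0.4635, -0.1393, 0.1209]
ee_rot: [-0.0, 0.773, -0.635, 0.0]
wrist_force: [0.1, -0.1, -5.1]
finger_gap: 0.0486
grasp_force: 64.1
w ((466.943359375, -169.23692321777344), (102.54341125488281, 129.74655151367188), 11.440362930297852) 0.006675135407577457
t ((430.7718811035156, -98.93746185302734), (64.35562133789062, 108.38766479492188), 8.684475898742676) 0.007047352279472452
t [0.4, 1.3, 90.8] dr [-0.0, -0.0, 0.002]
```

```bash
python3 -m jog '{"translation":[[0,2,20],[0,2,40],[0,2,60],[0,2,75],[0,2,85],[0,2,89],[0,2,91],[0,2,91],[0,2,91]],"dr":[[0,0,0],[0,0,0],[0,0,0],[0,0,0],[0,0,0],[0,0,0],[0,0,0],[0,0,0],[0,0,0]],"grip":[40,40,40,40,40,40,40,40,40]}'
```

```text
clock: 17.18
tool_pos: [0.4611, -0.14, 0.0302]
ee_rot: [-0.0, 0.773, -0.635, 0.0]
wrist_force: [1.0, 0.1, -3.8]
finger_gap: 0.0485
grasp_force: 64.1
```

```bash
python3 -m jog '{"translation":[[0,0,1],[0,0,2],[0,0,3],[0,0,4],[0,0,4.5],[0,0,5],[0,0,5]],"dr":[[0,0,0],[0,0,0],[0,0,0],[0,0,0],[0,0,0],[0,0,0],[0,0,0]],"grip":[40,40,40,40,40,40,40]}'
```

```text
clock: 18.05
tool_pos: [0.4609, -0.14, 0.0248]
ee_rot: [-0.0, 0.773, -0.635, 0.0]
wrist_force: [-0.5, -0.8, -4.7]
finger_gap: 0.0486
grasp_force: 64.2
```

```bash
python3 -m jog '{"translation":[[0,0,0.5],[0,0,1],[0,0,1.5],[0,0,1.5]],"dr":[[0,0,0],[0,0,0],[0,0,0],[0,0,0]],"grip":[40,40,40,40]}'
```

```text
clock: 18.55
tool_pos: [0.4609, -0.14, 0.0247]
ee_rot: [-0.0, 0.773, -0.635, 0.0]
wrist_force: [-6.9, 3.9, 17.3]
finger_gap: 0.049
grasp_force: 66.9
```

Contact with the tray floor. Release and retreat.

```bash
python3 -m jog '{"translation":[[0,0,-1],[0,0,-1],[0,0,-1],[0,0,-1],[0,0,-10],[0,0,-25],[0,0,-60],[0,0,-110],[0,0,-160],[0,0,-160],[0,0,-160]],"dr":[[0,0,0],[0,0,0],[0,0,0],[0,0,0],[0,0,0],[0,0,0],[0,0,0],[0,0,0],[0,0,0],[0,0,0],[0,0,0]],"grip":[40,62,62,62,62,62,62,62,62,62,62]}'
python3 - <<'E'
from h import *
ci=bot.camera_info('wrist'); im,d=snap('wrist'); c=wcloud(d,ci); cv2.imwrite('pics/w6.png',im)
m=(abs(c[...,2]-.034)<.006)&(np.hypot(c[...,0]-.461,c[...,1]+.14)<.085); p=c[m]; A=np.c_[p[:,:2]-p[:,:2].mean(0),np.ones(len(p))]
print('stone',len(p),cv2.minAreaRect((p[:,:2]*1000).astype(np.float32)),np.linalg.lstsq(A,p[:,2],rcond=None)[0])
im,d=snap('top'); c=cloud('top',d); m=(c[...,2]>.105)&(c[...,2]<.13)&(np.hypot(c[...,0]-.637,c[...,1]-.15)<.03); print('wedge top cam',m.sum(),c[m].mean(0) if m.any() else '')
E
```

```text
clock: 19.92
tool_pos: [0.4605, -0.14, 0.1836]
ee_rot: [-0.0, 0.773, -0.635, 0.0]
wrist_force: [-0.6, 0.7, 0.0]
finger_gap: 0.062
grasp_force: 0.0
stone 7528 ((461.9803771972656, -140.29441833496094), (50.896080017089844, 138.8212127685547), 11.170145034790039) [ 2.25910889e-03 -2.50306936e-05  3.36248428e-02]
wedge top cam 222 [0.64109188 0.14884625 0.11853019]
```

View pics/w6.png

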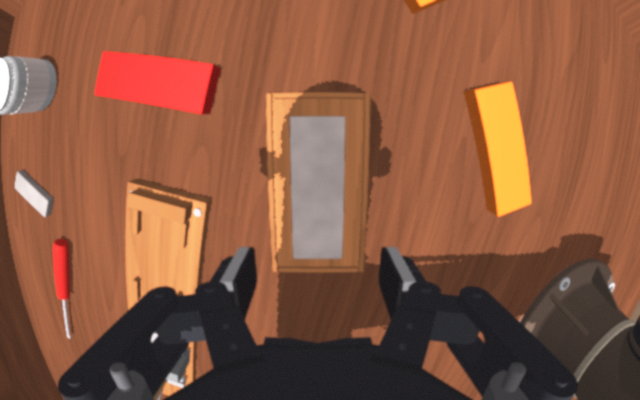

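The stone lies flat at (318,188), centred in the tray with its top at z 0.034. The wedge top is still at z 0.118 in the gap, and the robot is clear of everything.

```bash
python3 -c "
from workcell import bot
print(bot.job_done())"
```

```text
the job is handed in; nothing more can be done
None
```

I handed the job in at about 20 s on the robot's clock: the wedge stands in the gap holding the catch open, the stone lies flat in the middle of the tray, and the robot is clear of everything; the hand-in call gave no verdict.

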